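# Load a glass roundel into the spring magazine

### The job

Load the loose round glass blank, the one the same size as the blank already in the magazine, into the spring magazine: lay it flat between the four guide rods and press it straight down on its middle against the spring until it goes below the catches and they snap in over it. Then let go and back away; both blanks must stay held in the stack.

Things in the scene. Friction and masses are not known exactly. Their poses are not given: they have to be found in the camera images.
- blank: Loose round glass blank: flat plain disc of amber opal glass, 60 mm diameter, 12 mm thick, about 85 g, lying flat on the bench. Origin: centre of its underside; z up. Near it lie pieces of the same glass, 12 mm thick, that do not belong in the magazine: a 42 mm disc, a 58 mm square tile, a 90 x 32 mm strip.
- magazine: Fixed aluminium base 150 (x) x 130 (y) x 12 mm with four upright 6 mm rods, 35 mm from the vertical axis at x +-22, y +-27 mm (2 mm clear of a blank); above 100 mm height they flare out, to 48 mm from the axis at the tops, 130 mm high. Origin: on the axis at bench level; z up. The gaps on its +y and -y sides are open for fingers holding a disc across y; spring catches are on its +x and -x sides.
- catches (a point): Point on the magazine's axis, 85 mm up, level with the flat undersides of the catch teeth (they reach in to 27.5 mm from the axis; ramps above, to 101 mm high). The loaded blank's top is here. A second blank laid in rests on the ramps, underside about 6 mm above this point. Push its top 3 to 5 mm below this point (5 to 20 N): the catches give way, then snap over it. Hard stop 8 mm below.
- follower (a joint): Spring plate under the stack of blanks in the magazine. 0 = up, one blank loaded; grows in metres as it goes down, 0.020 at the hard stop. About 5 N at 0, rising 0.15 N per mm. Reads about 0.012 with two blanks held under the catches; the new blank's underside is then 73 mm above the bench.

How it is judged:
By the outcome, as a careful person would: the job done as asked, in the order asked, and still so for the second after the job is handed in, with the robot touching nothing.
It also fails if it takes over 45 s, if anything falls off the work surface, if the arm or the gripper's body presses on something with over 40 N, if the wrist force passes 120 N, or if a joint passes its speed limit or range.

### The arm

A 6-joint arm with a two-finger parallel gripper is mounted at the origin on the work surface. World frame = base frame: x ahead of the robot, y to its left, z up, the work surface at z = 0. Lengths are in mm, angles in rad, forces in N, time in s.
With the tool pointing down it reaches from about 300 to 750 mm from the base axis. Payload 8.5 kg.
Tool frame: the origin (TCP) lies between the finger pads; the fingertips stand 14 mm ahead of it and the grasp point (between the pads) lies 5 mm behind it; x points along the fingers, y is the direction in which the jaws open and shut, and the axes are right-handed (so a half turn about x gives the same grasp; the last joint's range is limited). The gripper opens to 85 mm and grips with 20 to 120 N. Pads are 22 mm wide; open, the fingers measure 114 mm over their backs; the gripper's body (76 mm by 85 mm) begins 54 mm behind the grasp point. The pads swing forward as they close: fully open they stand 13 mm farther back than shut.
Start: joints at [0.908, 0.381, 1.297, -0, 1.464, -0.215], TCP at [238.13, 495.757, 245.322] pointing down, gripper open.
Joint ranges: [-3.11, 3.11], [-0.89, 2.33], [0.22, 2.48], [-1.42, 4.56], [0.17, 2.85], [-2.88, 2.88]. Speed limits (rad/s): [2.39, 2.39, 3.14, 3.14, 3.14, 3.14].

### API

Orientations are given as [roll, pitch, yaw] about the fixed x, y, z axes, in that order (R = Rz(yaw) Ry(pitch) Rx(roll)).
In Python, from workcell import arm gives the robot as it stands.
- The arm moves only by the tool carry_out, never from a script. Its argument "moves" is a list of rows, each a list of 3 entries, a list of its own where there are three numbers: the finger opening in mm, from 0 to 85.4, then the shift along the tool's x, y, z in mm, then the turn, a rotation vector about the tool's x, y, z in rad. In form: [[jaw, [dx, dy, dz], [rx, ry, rz]], ...]. A call has 1 to 5 rows; each row shifts and turns the commanded pose from where the row before left it, along the tool's axes as they then stand; what a row does not reach is not made up. A row lasts 1/8 s, in which the tool goes at most 62.5 mm and 10.7 degrees, less where a joint would pass 70% of its speed; a pose out of reach is approached as far as the arm can. A call with a gripper value outside its range is refused whole. The fingers move at their own pace and stop on an object; "grip_force" is the grip in N (left out, the last holds). Time passes only in rows, so rows that do not move let the fingers close. It gives the time, the measured TCP pose, the force and the opening at its end, in the units of the state.
- arm.get_obs(): the state, without advancing time (a new reading comes with each control period).
- arm.read_camera(name): name is "side" or "top" or "wrist"; returns (picture, depth): 420x560x3 uint8, blue, green, red; 420x560 float32, mm along the optical axis (not along the pixel's ray), 0 where there is no reading.
- arm.calibration(name): a dict with "camera_matrix" (3x3 intrinsics, pixels), "R" (3x3) and "t" (3): a world point X has camera coordinates R X + t. Camera axes: x right, y down, z forward; pixel columns grow to the right and rows downward; lengths in mm; the calibration is good to about 2 mm. A picture is of the moment at which its call begins: read the wrist's pose just before it. calibration takes no time and is no camera call; for the wrist camera it gives the pose at the moment of the call.
- arm.close_job(): hands the job in, once; it reports no verdict.
The state is a dict: "time_s": time; "joint_positions": joint angles; "qvel": joint speeds; "joint_torque": joint torques, N m; "tool_pos": TCP position; "orientation": TCP orientation; "wrist_force": force on the tool from outside, world axes, zero at the start; "ft_torque": the same for the moment, N m; "gripper_width": opening from 0.0 (shut) to 1.0 (fully open).
Only numpy, scipy, OpenCV 4.12 (cv2) and the standard library are available. Lean on these libraries where they do the work, as an engineer would, in place of code of your own. Each camera call takes 0.05 s, during which the arm holds its last target. There are 200 camera calls.

## Working session

There is one attempt and no reset: what is moved stays moved. The work goes in short steps, Python scripts to look and compute and a tool call to move; the robot and the scene stay as the last step left them, time stands still between calls to the robot, and variables do not carry over. Pictures are saved under pics/ and viewed, about 8 in all and at most 12, crops included, and the job is handed in when it is done.

Besides the shell and the picture viewer there is one more tool, called by a JSON object that holds its "api" and its "payload". carry_out: Moves the arm, as the interface text tells. Its arguments: {"type":"object","properties":{"moves":{"type":"array","items":{"type":"array"}},"grip_force":{"type":"number"}},"required":["moves"]}

```bash
mkdir -p pics; cat > h.py <<'E'
import numpy as np,cv2
from workcell import arm
def cal(n):
    c=arm.calibration(n);return np.array(c["camera_matrix"]),np.array(c["R"]),np.array(c["t"]).ravel()
def ray(c,px,z):
    K,R,t=c;C=-R.T@t
    d=(R.T@np.linalg.inv(K)@np.c_[np.atleast_2d(px),np.ones(len(np.atleast_2d(px)))].T).T
    return C+d*((z-C[2])/d[:,2])[:,None]
def proj(c,X):
    K,R,t=c;p=(K@(R@np.atleast_2d(X).T+t[:,None])).T;return p[:,:2]/p[:,2:]
def st():
    o=arm.get_obs();print({k:np.round(o[k],3).tolist() for k in("time_s","tool_pos","orientation","wrist_force","gripper_width")})
E
python3 - <<'E'
from h import *
for n in("top","side"):
    p,d=arm.read_camera(n);cv2.imwrite(f"pics/{n}0.png",p);np.save(f"{n}0.npy",d)
    c=cal(n);print(n,-c[1].T@c[2],c[0][0,0])
st()
E
```

```text
top [506.2882298  -54.79285037 821.63104752] 415.9908054644451
side [340.83550448 453.91883692 585.25419937] 501.52362200764816
{'time_s': 0.1, 'tool_pos': [237.972, 495.58, 244.785], 'orientation': [-1.779, 1.57, -2.227], 'wrist_force': [-0.033, -0.254, -1.237], 'gripper_width': 1.003}
```

View pics/top0.png

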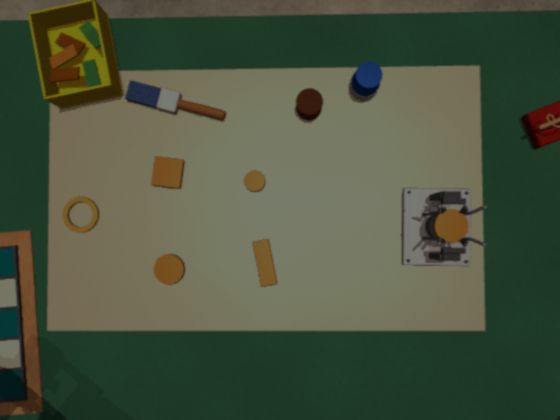

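View pics/side0.png

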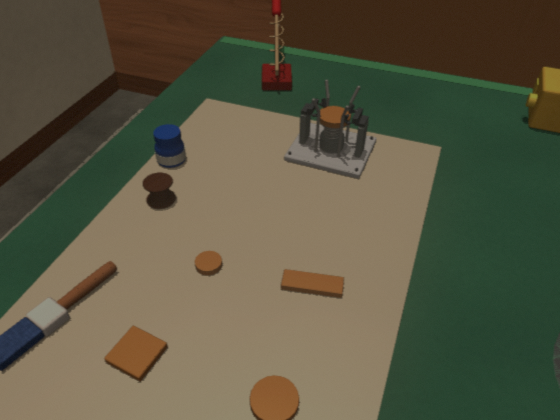

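The top view shows the 60 mm disc at px (169,269), the tile at (168,172), the small disc at (255,181) and the strip at (264,262). The magazine is at about (437,226), its loaded blank at (451,226), and its catches face image up and down. The side view agrees: disc at (274,400), magazine at (332,140).

```bash
cat >> h.py <<'E'
def amber(p):
    h=cv2.cvtColor(p,cv2.COLOR_BGR2HSV);m=cv2.inRange(h,(5,120,100),(22,255,255))
    return m,[c for c in cv2.findContours(m,cv2.RETR_EXTERNAL,cv2.CHAIN_APPROX_NONE)[0] if cv2.contourArea(c)>120]
def fitc(q):
    A=np.c_[2*q[:,:2],np.ones(len(q))];s=np.linalg.lstsq(A,(q[:,:2]**2).sum(1),rcond=None)[0]
    return s[:2],np.sqrt(s[2]+s[0]**2+s[1]**2)
E
python3 - <<'E'
from h import *
for n in("top","side"):
    p=cv2.imread(f"pics/{n}0.png");c=cal(n);d=np.load(f"{n}0.npy")
    for k in amber(p)[1]:
        k=k[:,0].astype(float);m=k.mean(0)
        for z in(12,85):
            (x,y),w,a=cv2.minAreaRect(ray(c,k,z)[:,:2].astype(np.float32))
            print(n,m.round(),z,np.round([x,y,*w,a],1),end=' ')
        u,v=m.astype(int);print('camdepth',d[v,u], 'z',(c[1].T@(np.linalg.inv(c[0])@[u,v,1]*d[v,u]-c[2]))[2])
# base plate, top view
p=cv2.imread("pics/top0.png");c=cal("top")
h=cv2.cvtColor(p,cv2.COLOR_BGR2HSV)
print(h[195,410],h[150,440],h[262,408],h[226,409])
m=cv2.inRange(h,(0,0,90),(180,45,255));m[:,:395]=0;m[:,475:]=0;m[:180]=0;m[272:]=0
# side by hue variation: print row
print(h[195,396:480:3].tolist())
cv2.imwrite("pics/mag0.png",cv2.resize(p[170:280,385:505],None,fx=5,fy=5,interpolation=cv2.INTER_CUBIC))
print(ray(c,[[403,187],[469,187],[470,265],[403,265]],12))
E
```

```text
top [168. 269.] 12 [4.405e+02 1.865e+02 5.850e+01 5.510e+01 1.000e-01] top [168. 269.] 85 [4.464e+02 1.647e+02 5.320e+01 5.020e+01 1.000e-01] camdepth 813.1054 z 11.841083007460382
top [264. 262.] 12 [452.5  -2.2  88.2  30.9  11.1] top [264. 262.] 85 [457.3  -7.   80.3  28.1  11.1] camdepth 807.9495 z 12.686972630166316
top [ 24. 282.] 12 [403.4 482.9 224.2  60.6   5.3] top [ 24. 282.] 85 [412.7 434.4 204.   55.1   5.3] camdepth 827.038 z 4.350952254323137
top [451. 226.] 12 [ 522.6 -363.5   62.3   60.1   55.6] top [451. 226.] 85 [ 521.1 -335.7   56.7   54.6   55.6] camdepth 732.057 z 82.50012839076251
top [ 80. 214.] 12 [548.8 362.2  68.   68.4  44.8] top [ 80. 214.] 85 [544.9 324.6  61.8  62.2  44.8] camdepth 832.6076 z 0.25480758214017
top [254. 181.] 12 [612.1  18.   37.6  38.8  44.7] top [254. 181.] 85 [602.6  11.4  34.2  35.3  44.7] camdepth 815.9419 z 10.26757965149983
top [167. 172.] 12 [631.7 189.7  55.8  56.3  82.3] top [167. 172.] 85 [620.4 167.6  50.8  51.2  82.3] camdepth 817.6692 z 13.373617118618133
top [62. 56.] 12 [866.8 400.8  23.2  56.5  30.4] top [62. 56.] 85 [834
[... 1025 characters left out ...]
4.5   31.5   89. ] camdepth 1023.27765 z 88.59077770189204
[ 35  13 119] [ 29  54 118] [30 15 85] [ 26  15 119]
[[35, 46, 123], [35, 46, 122], [21, 59, 74], [30, 11, 114], [36, 11, 119], [40, 13, 120], [47, 15, 122], [40, 13, 121], [30, 11, 118], [35, 13, 119], [30, 13, 118], [36, 17, 76], [30, 26, 29], [30, 12, 22], [20, 33, 23], [24, 36, 35], [15, 13, 39], [10, 17, 46], [20, 17, 45], [15, 11, 45], [0, 11, 45], [15, 11, 48], [20, 20, 115], [26, 16, 110], [20, 20, 114], [25, 51, 114], [26, 61, 118], [26, 61, 118]]
[[ 597.40120129 -271.89264164   12.        ]
 [ 596.34928834 -398.44774546   12.        ]
 [ 446.14774221 -397.42085095   12.        ]
 [ 446.61133911 -269.69231142   12.        ]]
```

View pics/mag0.png

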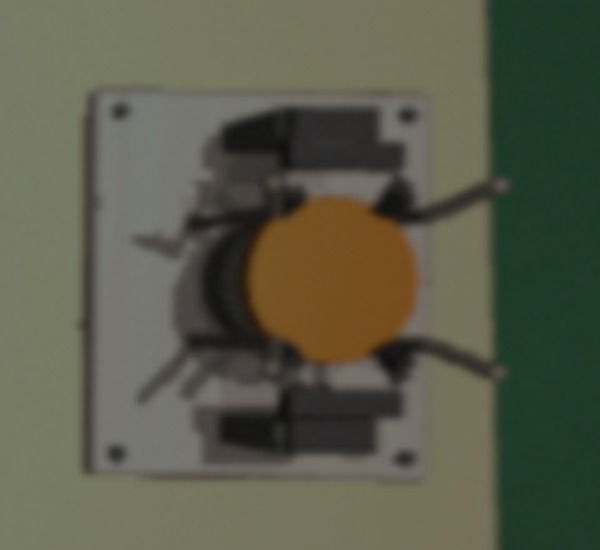

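```bash
cat >> h.py <<'E'
from scipy.spatial.transform import Rotation as Ro
def Rt(): return Ro.from_euler('xyz',arm.get_obs()["orientation"]).as_matrix()
def go(P,jaw=(0,1,0)):
    "shift and turn in tool axes to TCP P, tool down, jaw along +-jaw"
    R=Rt();o=arm.get_obs();y=np.array(jaw,float);y/=np.linalg.norm(y)
    for s in(1,-1):
        X=np.array([0,0,-1.]);Y=s*y;G=np.c_[X,Y,np.cross(X,Y)]
        rv=Ro.from_matrix(R.T@G).as_rotvec()
        print(s,'shift',np.round(R.T@(np.array(P)-o["tool_pos"]),1),'turn',np.round(rv,3))
E
python3 - <<'E'
from h import *
print(Rt().round(3))
c=cal("wrist");print((Rt().T@(-c[1].T@c[2]-np.array(arm.get_obs()["tool_pos"]))).round(1),(c[1]@Rt()).round(2))
go([441,185,200])
E
```

```text
[[-0.001  0.433  0.901]
 [-0.001  0.901 -0.433]
 [-1.    -0.001 -0.   ]]
[-128.2    0.5  -82.4] [[ 0.    1.   -0.  ]
 [-0.32  0.    0.95]
 [ 0.95 -0.    0.32]]
1 shift [  44.9 -192.   317.5] turn [-0.448 -0.001  0.001]
-1 shift [  44.9 -192.   317.5] turn [2.694e+00 2.000e-03 1.000e-03]
```

{"api": "carry_out", "payload": {"moves": [[85,[0,0,0],[-0.149,0,0]],[85,[0,0,0],[-0.149,0,0]],[85,[0,0,0],[-0.15,0,0]],[85,[0,-40,26],[0,0,0]],[85,[0,-40,26],[0,0,0]]]}}

```text
time_s: 0.72
tool_pos: [290.4, 414.8, 244.9]
orientation: [-2.307, 1.57, -2.305]
wrist_force: [1.0, -0.4, -0.4]
gripper_width: 0.995
```

{"api": "carry_out", "payload": {"moves": [[85,[5,-46,30],[0,0,0]],[85,[10,-46,30],[0,0,0]],[85,[10,-46,30],[0,0,0]],[85,[10,-46,30],[0,0,0]],[85,[10,-46,31],[0,0,0]]]}}

```text
time_s: 1.35
tool_pos: [441.8, 184.2, 199.9]
orientation: [2.897, 1.571, 2.897]
wrist_force: [0.8, 0.6, -1.1]
gripper_width: 0.992
```

```bash
python3 - <<'E'
from h import *
st();go([441,185,200])
c=cal("wrist");p,d=arm.read_camera("wrist");st();cv2.imwrite("pics/w1.png",p)
for k in amber(p)[1]:
    k=k[:,0].astype(float);q=ray(c,k,12);print(k.mean(0).round(),fitc(q),cv2.minAreaRect(q[:,:2].astype(np.float32)))
E
```

```text
{'time_s': 1.35, 'tool_pos': [441.813, 184.161, 199.917], 'orientation': [2.897, 1.571, 2.897], 'wrist_force': [0.785, 0.59, -1.143], 'gripper_width': 0.992}
1 shift [-0.1  0.8 -0.8] turn [ 0. -0. -0.]
-1 shift [-0.1  0.8 -0.8] turn [-3.141  0.    -0.   ]
{'time_s': 1.4, 'tool_pos': [444.88, 179.692, 198.613], 'orientation': [-1.732, 1.568, -1.735], 'wrist_force': [4.567, -2.539, -0.49], 'gripper_width': 0.996}
[286. 343.] (array([630.16063589, 188.20146248]), np.float64(32.23341122086854)) ((630.3054809570312, 188.15428161621094), (57.03485870361328, 57.71969223022461), 82.48912811279297)
[447. 278.] (array([545.61028369, 360.60268516]), np.float64(34.07434576628052)) ((545.0338134765625, 361.6118469238281), (70.4052734375, 65.40154266357422), 40.978248596191406)
[555. 216.] (array([474.28455286, 460.2445068 ]), np.float64(26.38816475950547)) ((473.8531188964844, 454.143798828125), (85.24669647216797, 14.083023071289062), 14.729854583740234)
[281. 192.] (array([447.80402467, 184.01476143]), np.float64(23.269411506120555)) ((452.2381286621094, 183.05609130859375), (58.10891342163086, 36.03730010986328), 81.0102767944336)
[ 92. 193.] (array([452.15818075,  -2.01566857]), np.float64(34.020519699727146)) ((452.18359375, -1.9831085205078125), (89.43387603759766, 31.40010643005371), 11.064141273498535)
```

View pics/w1.png

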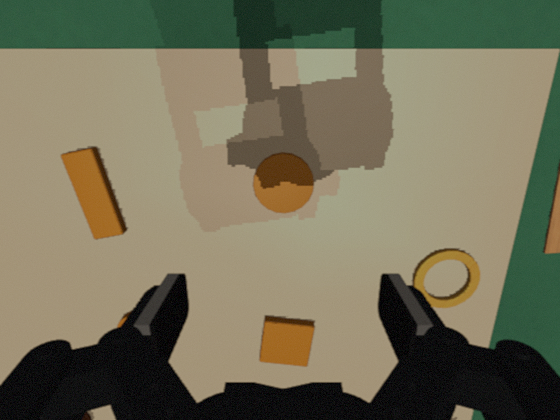

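The wrist view shows the whole disc at px (283,182), half in the arm's shadow, with the pads at about x 175 and 390. I'll refit with a mask that lets the shadowed part in, now that the arm has settled.

```bash
python3 - <<'E'
from h import *
st();arm.read_camera("side");st();c=cal("wrist");p,d=arm.read_camera("wrist")
h=cv2.cvtColor(p,cv2.COLOR_BGR2HSV)
m=cv2.inRange(h,(3,150,30),(24,255,255))
for k in cv2.findContours(m,cv2.RETR_EXTERNAL,cv2.CHAIN_APPROX_NONE)[0]:
    if cv2.contourArea(k)<1000: continue
    k=k[:,0].astype(float);q=ray(c,k,12);print(k.mean(0).round(),fitc(q),cv2.minAreaRect(q[:,:2].astype(np.float32)))
p=cv2.imread("pics/top0.png");h=cv2.cvtColor(p,cv2.COLOR_BGR2HSV);print(h[269,140:200:3].tolist())
st();go([441,185,100])
E
```

```text
{'time_s': 1.4, 'tool_pos': [444.88, 179.692, 198.613], 'orientation': [-1.732, 1.568, -1.735], 'wrist_force': [4.567, -2.539, -0.49], 'gripper_width': 0.996}
{'time_s': 1.45, 'tool_pos': [443.189, 182.104, 199.07], 'orientation': [-2.502, 1.569, -2.507], 'wrist_force': [-0.024, 1.362, -0.0], 'gripper_width': 0.999}
[289. 341.] (array([627.15281886, 188.49464819]), np.float64(33.583028054055404)) ((626.8250732421875, 188.65538024902344), (56.51716613769531, 63.365142822265625), 82.67451477050781)
[449. 277.] (array([545.0891996 , 358.98614403]), np.float64(34.707440664431836)) ((544.8762817382812, 359.01226806640625), (70.89269256591797, 68.63631439208984), 9.492758750915527)
[285. 181.] (array([440.06966074, 184.9322918 ]), np.float64(28.901617195441677)) ((440.18585205078125, 184.9209442138672), (57.13117218017578, 58.553993225097656), 89.73465728759766)
[ 96. 192.] (array([ 4.51243472e+02, -1.71928391e-01]), np.float64(34.8261651894778)) ((451.72314453125, 0.3928089141845703), (88.5513916015625, 35.3636360168457), 10.975147247314453)
[[25, 62, 119], [25, 64, 119], [25, 63, 118], [26, 58, 118], [23, 69, 118], [16, 188, 118], [16, 191, 119], [16, 191, 119], [16, 190, 118], [16, 189, 119], [16, 186, 119], [17, 186, 118], [17, 186, 118], [17, 184, 118], [17, 182, 112], [26, 61, 96], [30, 54, 118], [30, 54, 118], [30, 51, 119], [31, 51, 119]]
{'time_s': 1.5, 'tool_pos': [442.004, 183.937, 199.543], 'orientation': [-2.955, 1.569, -2.959], 'wrist_force': [0.048, 0.638, 1.092], 'gripper_width': 0.998}
1 shift [99.5  1.1 -0.8] turn [-0.004 -0.002  0.   ]
-1 shift [99.5  1.1 -0.8] turn [3.138e+00 0.000e+00 3.000e-03]
```

{"api": "carry_out", "payload": {"moves": [[74,[40,-1,0],[0,0,0]],[74,[50,0,0],[0,0,0]],[74,[40,0,0],[0,0,0]],[74,[25,0,0],[0,0,0]],[74,[15,0,0],[0,0,0]]]}}

```text
time_s: 2.12
tool_pos: [440.2, 185.8, 29.2]
orientation: [-3.087, 1.569, -3.086]
wrist_force: [0.4, -0.3, -0.4]
gripper_width: 0.868
```

{"api": "carry_out", "payload": {"moves": [[74,[8,0,0],[0,0,0]],[74,[6,0,0],[0,0,0]],[74,[3,0,0],[0,0,0]],[74,[2,0,0],[0,0,0]],[74,[0,0,0],[0,0,0]]]}}

```text
time_s: 2.75
tool_pos: [441.3, 184.8, 11.5]
orientation: [0.145, 1.571, 0.146]
wrist_force: [-0.2, -0.5, -0.6]
gripper_width: 0.865
```

```bash
python3 - <<'E'
from h import *
st()
p,d=arm.read_camera("side");cv2.imwrite("pics/s2.png",cv2.resize(p[300:420,180:380],None,fx=4,fy=4,interpolation=cv2.INTER_CUBIC))
E
```

```text
{'time_s': 2.75, 'tool_pos': [441.265, 184.805, 11.464], 'orientation': [0.145, 1.571, 0.146], 'wrist_force': [-0.18, -0.461, -0.648], 'gripper_width': 0.865}
```

View pics/s2.png

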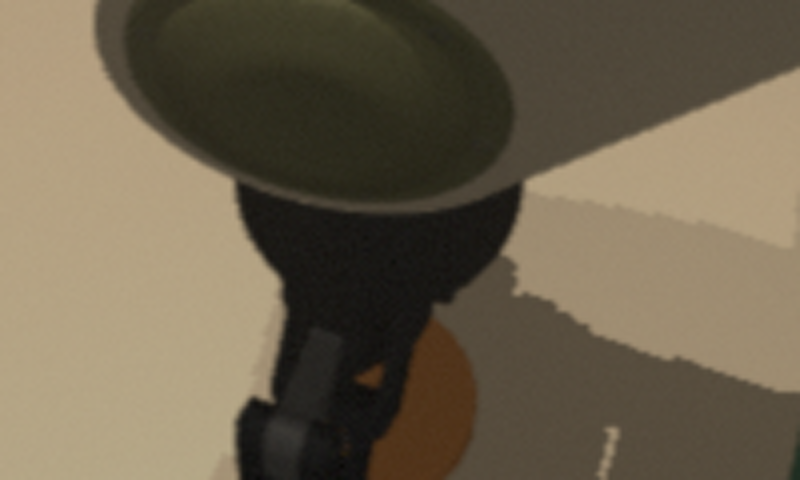

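The side crop shows the gripper straddling the disc (right edge at crop px about 475,400), with no contact force. Next I close the jaws.

{"api": "carry_out", "payload": {"moves": [[56,[0,0,0],[0,0,0]],[56,[0,0,0],[0,0,0]],[56,[0,0,0],[0,0,0]],[56,[0,0,0],[0,0,0]],[56,[0,0,0],[0,0,0]]], "grip_force": 40}}

```text
time_s: 3.42
tool_pos: [441.3, 184.8, 12.0]
orientation: [0.142, 1.57, 0.142]
wrist_force: [-2.0, -1.0, 7.8]
gripper_width: 0.682
```

{"api": "carry_out", "payload": {"moves": [[56,[-5,0,0],[0,0,0]],[56,[-15,0,0],[0,0,0]],[56,[-25,0,0],[0,0,0]],[56,[-40,0,0],[0,0,0]],[56,[-45,0,0],[0,0,0]]]}}

```text
time_s: 4.05
tool_pos: [440.8, 184.7, 142.5]
orientation: [-2.983, 1.57, -2.983]
wrist_force: [0.5, 0.4, -0.8]
gripper_width: 0.683
```

```bash
python3 - <<'E'
from h import *
arm.read_camera("side");arm.read_camera("side");st()
p,d=arm.read_camera("wrist");cv2.imwrite("pics/w3.png",p);st();go([521.5,-250,230])
E
```

```text
{'time_s': 4.15, 'tool_pos': [442.922, 185.118, 145.442], 'orientation': [0.148, 1.562, 0.148], 'wrist_force': [0.288, -0.962, -1.357], 'gripper_width': 0.676}
{'time_s': 4.2, 'tool_pos': [441.874, 184.935, 143.138], 'orientation': [0.149, 1.566, 0.149], 'wrist_force': [0.993, -0.366, -1.589], 'gripper_width': 0.681}
1 shift [ -86.8 -434.9   79.9] turn [ 0.     0.004 -0.001]
-1 shift [ -86.8 -434.9   79.9] turn [-3.141e+00  1.000e-03  7.000e-03]
```

View pics/w3.png

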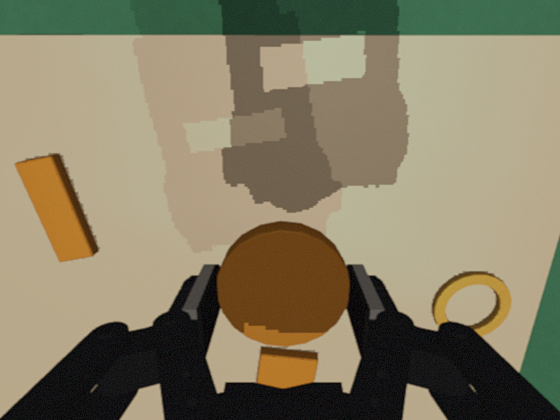

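The disc is held level between the pads, centred at about (283,283). Next I carry it to above the magazine.

{"api": "carry_out", "payload": {"moves": [[56,[-20,-20,3],[0,0,0]],[56,[-20,-45,7],[0,0,0]],[56,[-16,-50,8],[0,0,0]],[56,[0,-50,8],[0,0,0]],[56,[0,-50,8],[0,0,0]]]}}

```text
time_s: 4.82
tool_pos: [474.8, -31.7, 196.2]
orientation: [2.8, 1.569, 2.801]
wrist_force: [1.0, 0.5, -0.6]
gripper_width: 0.68
```

{"api": "carry_out", "payload": {"moves": [[56,[0,-50,8],[0,0,0]],[56,[0,-50,8],[0,0,0]],[56,[0,-50,8],[0,0,0]],[56,[0,-50,8],[0,0,0]],[56,[0,-45,7],[0,0,0]]]}}

```text
time_s: 5.45
tool_pos: [513.9, -276.8, 195.5]
orientation: [2.42, 1.568, 2.42]
wrist_force: [0.3, 0.0, -1.2]
gripper_width: 0.683
```

{"api": "carry_out", "payload": {"moves": [[56,[0,-38,5],[0,0,0]],[56,[0,-20,2],[0,0,0]],[56,[0,0,0],[0,0,0]],[56,[0,0,0],[0,0,0]],[56,[0,0,0],[0,0,0]]]}}

```text
time_s: 6.08
tool_pos: [521.3, -332.1, 197.2]
orientation: [2.261, 1.57, 2.262]
wrist_force: [0.5, -0.9, -1.4]
gripper_width: 0.681
```

```bash
python3 - <<'E'
from h import *
st();go([521.5,-334.5,200])
c=cal("wrist");p,d=arm.read_camera("wrist");cv2.imwrite("pics/w4.png",p);st()
np.save("w4.npy",d)
h=cv2.cvtColor(p,cv2.COLOR_BGR2HSV);m=cv2.inRange(h,(3,150,30),(24,255,255))
for k in cv2.findContours(m,cv2.RETR_EXTERNAL,cv2.CHAIN_APPROX_NONE)[0]:
    if cv2.contourArea(k)<1000: continue
    print(k[:,0].mean(0))
E
```

```text
{'time_s': 6.075, 'tool_pos': [521.341, -332.149, 197.195], 'orientation': [2.261, 1.57, 2.262], 'wrist_force': [0.46, -0.945, -1.403], 'gripper_width': 0.681}
1 shift [-2.8 -2.4  0.2] turn [ 0.001 -0.    -0.   ]
-1 shift [-2.8 -2.4  0.2] turn [-3.14e+00  1.00e-03 -1.00e-03]
{'time_s': 6.125, 'tool_pos': [521.364, -332.294, 197.361], 'orientation': [2.39, 1.571, 2.391], 'wrist_force': [-0.502, -0.369, -1.216], 'gripper_width': 0.676}
[280.67596567 260.01716738]
```

View pics/w4.png

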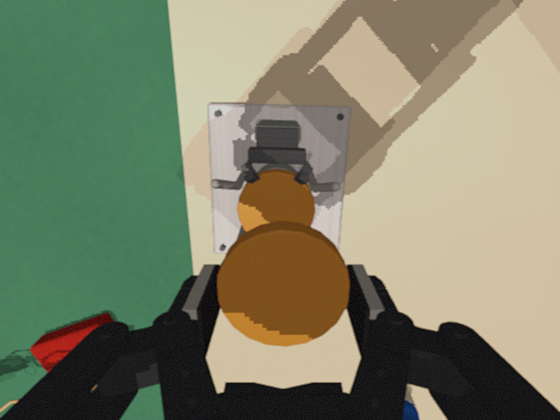

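The wrist view shows the held disc at (283,285) and the loaded blank below it at (276,205). The near rod tops are at (214,184) and (339,187), and the plate corners at (210,104) and (350,107).

```bash
cat > m.py <<'E'
from h import *
def meas(p,d,c,T):
    h=cv2.cvtColor(p,cv2.COLOR_BGR2HSV);m=cv2.inRange(h,(3,150,30),(24,255,255))
    uu=np.argwhere(m>0)[:,::-1].astype(float);Z=d[m>0]
    W=((np.c_[uu,np.ones(len(uu))]@np.linalg.inv(c[0]).T*Z[:,None])-c[2])@c[1]
    a=abs(W[:,2]-T[2])<8
    # held disc top plane fit
    q=W[a];A=np.c_[q[:,:2]-T[:2],np.ones(len(q))]
    top=np.abs(q[:,2]-np.median(q[:,2]))<4
    print('held top plane',np.linalg.lstsq(A[top],q[top,2]-T[2],rcond=None)[0].round(3),'n',a.sum())
    mk=np.zeros_like(m);mk[uu[a][:,1].astype(int),uu[a][:,0].astype(int)]=255
    return m,mk,W
E
python3 - <<'E'
from m import *
p=cv2.imread("pics/w4.png");d=np.load("w4.npy");c=cal("wrist");T=np.array([521.35,-332.2,197.3])
m,mk,W=meas(p,d,c,T)
cn=lambda x:max(cv2.findContours(x,cv2.RETR_EXTERNAL,cv2.CHAIN_APPROX_NONE)[0],key=cv2.contourArea)[:,0].astype(float)
k=cn(mk);k=k[k[:,1]>290]   # lower half: top-face rim
print('held, lower rim',fitc(ray(c,k,T[2]+.5)))
k=cn(m);k=k[k[:,1]>235]
print('row>235 mixed',fitc(ray(c,k,T[2]+.5)))
k=cn(m);k=k[(k[:,1]<212)]
print('loaded',fitc(ray(c,k,85)),len(k)); print('loaded z',np.median(W[abs(W[:,2]-85)<10][:,2]))
print('rod tops',ray(c,[[214,184],[339,187]],129).round(1))
print('plate',ray(c,[[210,104],[350,107],[215,252]],12).round(1))
g=cv2.resize(p[95:260,195:360],None,fx=4.8,fy=3.6,interpolation=cv2.INTER_CUBIC);g=cv2.convertScaleAbs(g,alpha=1.4);cv2.imwrite("pics/w4c.png",cv2.resize(p[95:260,195:360],(660,660),interpolation=cv2.INTER_CUBIC)[:600])
E
```

```text
held top plane [ 0.005 -0.    -0.543] n 12692
held, lower rim (array([ 519.87445976, -331.81047962]), np.float64(29.063308892327065))
row>235 mixed (array([ 519.51248775, -331.80083895]), np.float64(29.28534530444626))
loaded (array([ 518.83945679, -336.8765481 ]), np.float64(27.575163207647982)) 128
loaded z 84.2055950802196
rod tops [[ 489.8 -373.4  129. ]
 [ 491.6 -297.8  129. ]]
plate [[ 446.4 -396.9   12. ]
 [ 448.7 -271.7   12. ]
 [ 592.1 -401.6   12. ]]
```

View pics/w4c.png

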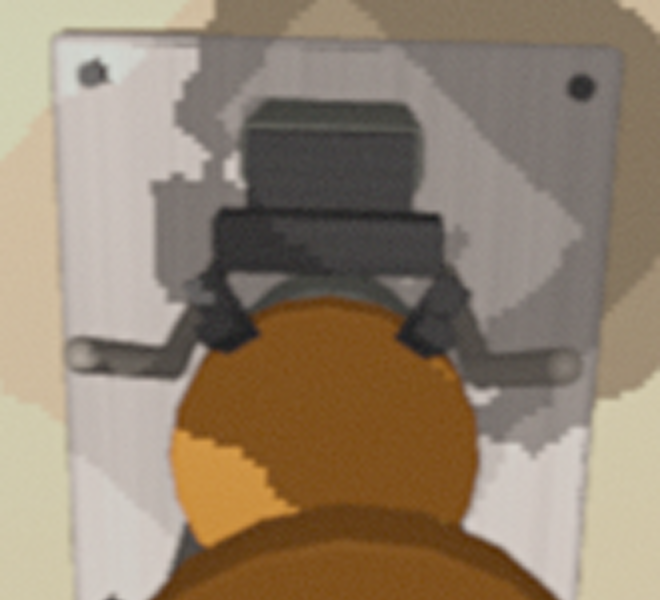

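{"api": "carry_out", "payload": {"moves": [[56,[10,-3.9,1.2],[0,0,0]],[56,[25,0,0],[0,0,0]],[56,[20,0,0],[0,0,0]],[56,[14,0,0],[0,0,0]],[56,[5,0,0],[0,0,0]]]}}

```text
time_s: 6.75
tool_pos: [522.4, -336.9, 122.4]
orientation: [2.381, 1.57, 2.381]
wrist_force: [-0.3, -0.3, 0.4]
gripper_width: 0.676
```

{"api": "carry_out", "payload": {"moves": [[56,[3,0,0],[0,0,0]],[56,[0,0,0],[0,0,0]],[56,[0,0,0],[0,0,0]],[56,[0,0,0],[0,0,0]]]}}

```text
time_s: 7.25
tool_pos: [522.6, -337.2, 120.7]
orientation: [-0.799, 1.57, -0.799]
wrist_force: [-0.3, 1.0, -0.3]
gripper_width: 0.681
```

```bash
python3 - <<'E'
from m import *
st();c=cal("wrist");T=np.array(arm.get_obs()["tool_pos"]);p,d=arm.read_camera("wrist");cv2.imwrite("pics/w5.png",p);st()
cn=lambda x:max(cv2.findContours(x,cv2.RETR_EXTERNAL,cv2.CHAIN_APPROX_NONE)[0],key=cv2.contourArea)[:,0].astype(float)
m,mk,W=meas(p,d,c,T)
k=cn(mk);k=k[k[:,1]>290];print('held',fitc(ray(c,k,T[2]-.5)))
cv2.imwrite("pics/w5c.png",cv2.resize(p[120:320,150:417],(800,600),interpolation=cv2.INTER_CUBIC))
E
```

```text
{'time_s': 7.25, 'tool_pos': [522.586, -337.204, 120.696], 'orientation': [-0.799, 1.57, -0.799], 'wrist_force': [-0.288, 1.016, -0.276], 'gripper_width': 0.681}
{'time_s': 7.3, 'tool_pos': [522.553, -337.138, 120.599], 'orientation': [-0.775, 1.57, -0.775], 'wrist_force': [-0.386, -0.271, -1.417], 'gripper_width': 0.682}
held top plane [ 0.005 -0.001 -0.625] n 12729
held (array([ 522.02269978, -336.72145229]), np.float64(29.200283223160522))
```

View pics/w5c.png

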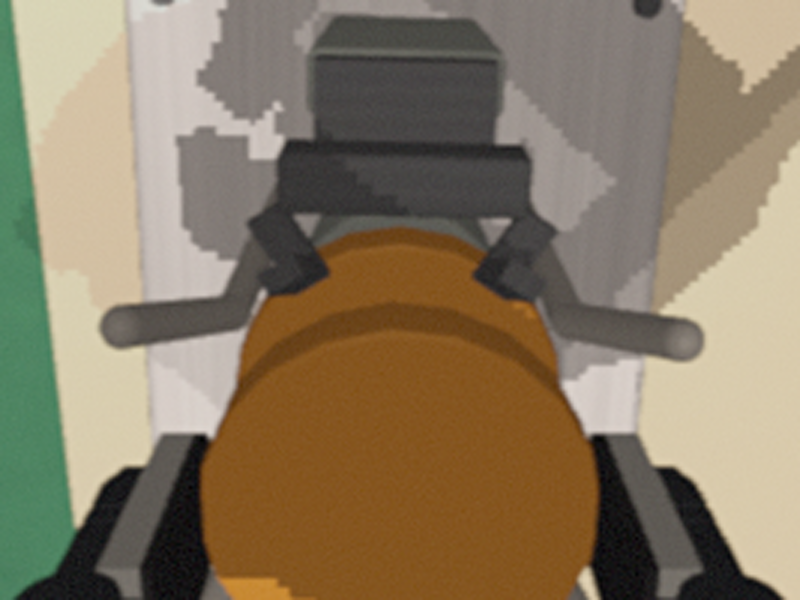

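The crop shows the held disc centred at x≈400, the loaded blank at x≈399 and the rod tops at (120,328) and (684,341). Laterally they line up; x still needs checking by ray.

```bash
python3 - <<'E'
from h import *
c=cal("wrist");s=3.0
f=lambda L:np.array(L)/[800/267,3]+[150,120]
r=ray(c,f([[120,328],[684,341]]),128.5);print('rods',r.round(1),r.mean(0))
print('loaded sides',ray(c,f([[240,365],[559,365]]),85).round(1))
print('loaded rim far',ray(c,f([[403,243]]),85).round(1),'held rim far top',ray(c,f([[398,330]]),120.0).round(1),'held far bottom',ray(c,f([[398,303]]),108.0).round(1))
print('plate sides',ray(c,f([[130,100],[680,60]]),12).round(1))
st()
E
```

```text
rods [[ 489.4 -372.5  128.5]
 [ 491.1 -299.6  128.5]] [ 490.26670164 -336.07101945  128.5       ]
loaded sides [[ 514.2 -364.8   85. ]
 [ 514.2 -308.    85. ]]
loaded rim far [[ 491.5 -335.8   85. ]] held rim far top [[ 493.1 -336.7  120. ]] held far bottom [[ 493.7 -336.7  108. ]]
plate sides [[ 479.1 -399.9   12. ]
 [ 469.7 -271.1   12. ]]
{'time_s': 7.3, 'tool_pos': [522.553, -337.138, 120.599], 'orientation': [-0.775, 1.57, -0.775], 'wrist_force': [-0.386, -0.271, -1.417], 'gripper_width': 0.682}
```

{"api": "carry_out", "payload": {"moves": [[56,[2,0,-1.3],[0,0,0]],[56,[4,0,0],[0,0,0]],[56,[4,0,0],[0,0,0]],[56,[2,0,0],[0,0,0]],[56,[0,0,0],[0,0,0]]]}}

```text
time_s: 7.92
tool_pos: [521.1, -337.1, 108.1]
orientation: [2.477, 1.57, 2.477]
wrist_force: [-0.0, 0.5, -1.2]
gripper_width: 0.68
```

{"api": "carry_out", "payload": {"moves": [[56,[2,0,0],[0,0,0]],[56,[1,0,0],[0,0,0]],[56,[0,0,0],[0,0,0]]]}}

```text
time_s: 8.3
tool_pos: [521.3, -337.2, 105.4]
orientation: [-0.64, 1.57, -0.64]
wrist_force: [1.1, -0.6, -0.2]
gripper_width: 0.68
```

{"api": "carry_out", "payload": {"moves": [[56,[1,0,0],[0,0,0]],[56,[0.5,0,0],[0,0,0]],[56,[0,0,0],[0,0,0]],[66,[0,0,0],[0,0,0]],[72,[0,0,0],[0,0,0]]]}}

```text
time_s: 8.93
tool_pos: [521.1, -336.9, 103.6]
orientation: [2.238, 1.57, 2.238]
wrist_force: [0.6, 0.3, 1.2]
gripper_width: 0.841
```

{"api": "carry_out", "payload": {"moves": [[72,[0,0,0],[0,0,0]],[72,[-5,0,0],[0,0,0]],[72,[-12,0,0],[0,0,0]],[72,[-20,0,0],[0,0,0]],[72,[-30,0,0],[0,0,0]]]}}

```text
time_s: 9.55
tool_pos: [521.0, -336.9, 171.8]
orientation: [2.431, 1.57, 2.431]
wrist_force: [0.2, -0.5, 0.1]
gripper_width: 0.842
```

{"api": "carry_out", "payload": {"moves": [[72,[-20,0,0],[0,0,0]],[30,[0,0,0],[0,0,0]],[0,[0,0,0],[0,0,0]],[0,[0,0,0],[0,0,0]],[0,[0,0,0],[0,0,0]]]}}

```text
time_s: 10.18
tool_pos: [521.1, -337.0, 190.2]
orientation: [2.374, 1.57, 2.374]
wrist_force: [-0.4, -0.2, 0.2]
gripper_width: 0.009
```

```bash
python3 - <<'E'
from m import *
st();c=cal("wrist");p,d=arm.read_camera("wrist");cv2.imwrite("pics/w6.png",p)
h=cv2.cvtColor(p,cv2.COLOR_BGR2HSV);m=cv2.inRange(h,(3,150,30),(24,255,255))
uu=np.argwhere(m>0)[:,::-1].astype(float);Z=d[m>0]
W=((np.c_[uu,np.ones(len(uu))]@np.linalg.inv(c[0]).T*Z[:,None])-c[2])@c[1]
a=(abs(W[:,2]-102)<6)&(np.hypot(W[:,0]-521,W[:,1]+336)<40);q=W[a]
print(a.sum(),np.median(q[:,2]),np.linalg.lstsq(np.c_[q[:,:2]-[521,-336],np.ones(len(q))],q[:,2],rcond=None)[0],(q[:,:2].max(0)+q[:,:2].min(0))/2,np.ptp(q[:,:2],axis=0))
st()
E
```

```text
{'time_s': 10.175, 'tool_pos': [521.074, -336.994, 190.204], 'orientation': [2.374, 1.57, 2.374], 'wrist_force': [-0.38, -0.168, 0.228], 'gripper_width': 0.009}
5485 104.1933872861093 [9.22951439e-03 1.16372873e-02 1.04096210e+02] [ 520.46071911 -337.07117886] [58.10900252 57.50271151]
{'time_s': 10.225, 'tool_pos': [521.101, -337.011, 190.297], 'orientation': [2.382, 1.57, 2.382], 'wrist_force': [-0.072, -0.168, -0.461], 'gripper_width': -0.004}
```

View pics/w6.png

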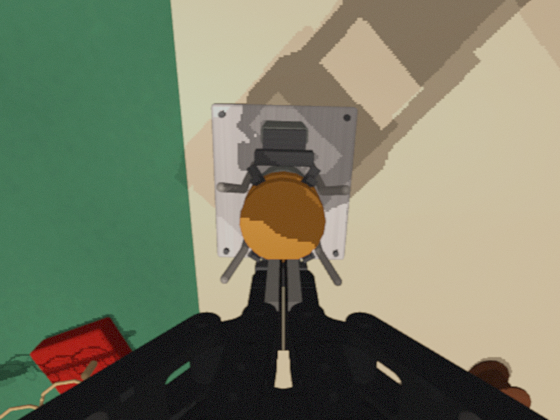

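The blank lies flat on the ramps between the four rods (px 283,218), top about 104 mm, tilt about 1%, centred at (520.5, -337). The gripper is shut, so I press on its middle.

{"api": "carry_out", "payload": {"moves": [[0,[20,0,-0.5],[0,0,0]],[0,[25,0,0],[0,0,0]],[0,[15,0,0],[0,0,0]],[0,[7,0,0],[0,0,0]],[0,[2,0,0],[0,0,0]]], "grip_force": 60}}

```text
time_s: 10.85
tool_pos: [520.8, -337.2, 121.9]
orientation: [-0.751, 1.571, -0.751]
wrist_force: [-0.4, 0.5, -0.5]
gripper_width: -0.0
```

{"api": "carry_out", "payload": {"moves": [[0,[2,0,0],[0,0,0]],[0,[2,0,0],[0,0,0]],[0,[2,0,0],[0,0,0]],[0,[2,0,0],[0,0,0]],[0,[0,0,0],[0,0,0]]]}}

```text
time_s: 11.48
tool_pos: [520.7, -337.2, 113.9]
orientation: [-1.132, 1.57, -1.131]
wrist_force: [0.6, -1.4, 2.2]
gripper_width: -0.004
```

{"api": "carry_out", "payload": {"moves": [[0,[2,0,0],[0,0,0]],[0,[2,0,0],[0,0,0]],[0,[2,0,0],[0,0,0]],[0,[0,0,0],[0,0,0]]]}}

```text
time_s: 11.98
tool_pos: [521.0, -337.2, 107.8]
orientation: [-0.386, 1.57, -0.386]
wrist_force: [2.6, -1.1, 4.3]
gripper_width: -0.004
```

{"api": "carry_out", "payload": {"moves": [[0,[2,0,0],[0,0,0]],[0,[2,0,0],[0,0,0]],[0,[2,0,0],[0,0,0]],[0,[0,0,0],[0,0,0]]]}}

```text
time_s: 12.48
tool_pos: [521.0, -337.2, 101.9]
orientation: [-0.46, 1.57, -0.46]
wrist_force: [2.2, -0.6, 3.8]
gripper_width: -0.003
```

{"api": "carry_out", "payload": {"moves": [[0,[2,0,0],[0,0,0]],[0,[2,0,0],[0,0,0]],[0,[0,0,0],[0,0,0]]]}}

```text
time_s: 12.85
tool_pos: [521.0, -337.2, 97.9]
orientation: [-0.52, 1.57, -0.52]
wrist_force: [2.6, 0.1, 4.4]
gripper_width: -0.001
```

{"api": "carry_out", "payload": {"moves": [[0,[1,0,0],[0,0,0]],[0,[1,0,0],[0,0,0]],[0,[1,0,0],[0,0,0]],[0,[0,0,0],[0,0,0]],[0,[0,0,0],[0,0,0]]]}}

```text
time_s: 13.48
tool_pos: [521.0, -337.2, 95.1]
orientation: [-0.552, 1.57, -0.552]
wrist_force: [2.2, -0.1, 5.6]
gripper_width: -0.003
```

```bash
python3 - <<'E'
from m import *
st();p,d=arm.read_camera("side");c=cal("side")
cv2.imwrite("pics/s7.png",cv2.resize(p[60:180,260:420],(800,600),interpolation=cv2.INTER_CUBIC));st()
E
```

```text
{'time_s': 13.475, 'tool_pos': [520.957, -337.203, 95.077], 'orientation': [-0.552, 1.57, -0.552], 'wrist_force': [2.209, -0.124, 5.574], 'gripper_width': -0.003}
{'time_s': 13.525, 'tool_pos': [520.95, -337.204, 95.105], 'orientation': [-0.526, 1.57, -0.526], 'wrist_force': [2.008, -0.851, 5.508], 'gripper_width': -0.001}
```

View pics/s7.png

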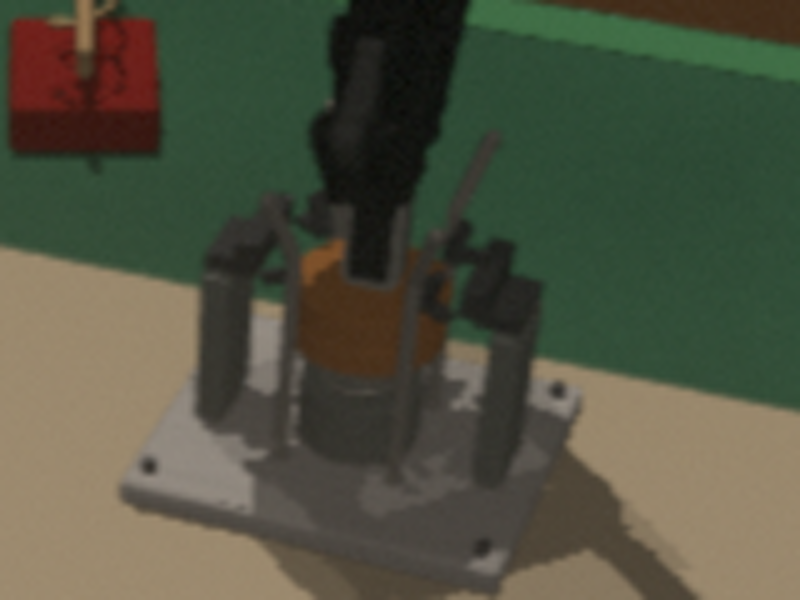

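The side crop shows the fingertips pressing the middle at about (372,270). Both blanks are stacked together on the follower, and the catch arms look level with the blank's top. One more millimetre, then check the hold.

{"api": "carry_out", "payload": {"moves": [[0,[0.7,0,0],[0,0,0]],[0,[0.6,0,0],[0,0,0]],[0,[0,0,0],[0,0,0]],[0,[0,0,0],[0,0,0]]]}}

```text
time_s: 14.02
tool_pos: [520.9, -337.2, 93.8]
orientation: [-0.514, 1.57, -0.514]
wrist_force: [1.8, -0.3, 5.1]
gripper_width: -0.0
```

{"api": "carry_out", "payload": {"moves": [[0,[-1.5,0,0],[0,0,0]],[0,[-1.5,0,0],[0,0,0]],[0,[-1.5,0,0],[0,0,0]],[0,[-1.5,0,0],[0,0,0]],[0,[0,0,0],[0,0,0]]]}}

```text
time_s: 14.65
tool_pos: [520.2, -336.8, 99.1]
orientation: [2.557, 1.569, 2.557]
wrist_force: [-0.1, 1.0, 3.2]
gripper_width: -0.003
```

{"api": "carry_out", "payload": {"moves": [[0,[-1,0,0],[0,0,0]],[0,[0,0,0],[0,0,0]],[0,[0,0,0],[0,0,0]]]}}

```text
time_s: 15.02
tool_pos: [520.5, -337.0, 100.3]
orientation: [2.483, 1.57, 2.483]
wrist_force: [0.5, 0.1, -0.0]
gripper_width: -0.001
```

{"api": "carry_out", "payload": {"moves": [[0,[-1,0,0],[0,0,0]],[0,[0,0,0],[0,0,0]],[0,[0,0,0],[0,0,0]]]}}

```text
time_s: 15.4
tool_pos: [520.7, -337.1, 101.5]
orientation: [-2.033, 1.571, -2.033]
wrist_force: [0.1, 0.1, 0.2]
gripper_width: 0.002
```

The force drops to zero at tip height about 86, so the stack is not following the fingers up and the catches hold it. Now I back away and check.

{"api": "carry_out", "payload": {"moves": [[0,[-8,0,0],[0,0,0]],[0,[-20,0,0],[0,0,0]],[0,[-40,0,0],[0,0,0]],[0,[-30,0,0],[0,0,0]],[0,[-10,0,-40],[0,0,0]]]}}

```text
time_s: 16.02
tool_pos: [481.8, -337.4, 211.8]
orientation: [-0.778, 1.566, -0.776]
wrist_force: [-0.8, -0.3, -0.5]
gripper_width: 0.002
```

{"api": "carry_out", "payload": {"moves": [[0,[0,40,-40],[0,0,0]],[0,[0,40,-10],[0,0,0]],[0,[0,40,0],[0,0,0]],[0,[0,0,0],[0,0,0]],[0,[0,0,0],[0,0,0]]]}}

```text
time_s: 16.65
tool_pos: [431.0, -217.7, 210.0]
orientation: [-0.901, 1.57, -0.9]
wrist_force: [-0.2, 0.3, -1.0]
gripper_width: 0.003
```

```bash
python3 - <<'E'
from m import *
st();P={}
for n in("top","side"):
    p,d=arm.read_camera(n);c=cal(n);P[n]=p
    h=cv2.cvtColor(p,cv2.COLOR_BGR2HSV);m=cv2.inRange(h,(3,150,30),(24,255,255))
    uu=np.argwhere(m>0)[:,::-1].astype(float);Z=d[m>0]
    W=((np.c_[uu,np.ones(len(uu))]@np.linalg.inv(c[0]).T*Z[:,None])-c[2])@c[1]
    a=(np.hypot(W[:,0]-521,W[:,1]+336)<38)&(W[:,2]>40);q=W[a]
    t=q[q[:,2]>np.percentile(q[:,2],95)-5] if n=="top" else q
    print(n,a.sum(),np.percentile(q[:,2],[2,10,50,90,98]).round(1))
    if n=="top":print('tilt',np.linalg.lstsq(np.c_[q[:,:2]-[521,-336],np.ones(len(q))],q[:,2],rcond=None)[0].round(3))
cv2.imwrite("pics/end.png",np.hstack([cv2.resize(P["side"][75:175,270:400],(400,500),interpolation=cv2.INTER_CUBIC),cv2.resize(P["top"][170:280,390:498],(400,500),interpolation=cv2.INTER_CUBIC)]))
E
```

```text
{'time_s': 16.65, 'tool_pos': [430.966, -217.724, 209.995], 'orientation': [-0.901, 1.57, -0.9], 'wrist_force': [-0.203, 0.271, -1.047], 'gripper_width': 0.003}
top 888 [70.5 82.5 84.8 86.6 87.6]
tilt [-3.0000e-03 -7.5000e-02  8.4498e+01]
side 481 [65.2 70.4 83.4 84.9 85.6]
```

View pics/end.png

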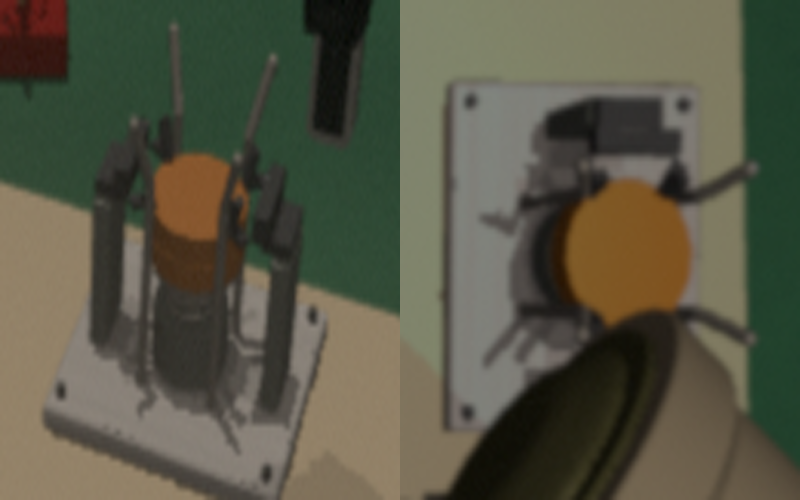

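The final view shows two blanks stacked below the catch teeth. The top is at about 85 mm and level along the catch direction, and the robot is clear. I'm handing the job in.

```bash
python3 -c "
from workcell import arm
print(arm.close_job())"
```

```text
the job is handed in; nothing more can be done
None
```

The loose 60 mm blank is loaded: I laid it flat between the rods, pressed it with the closed fingertips until its top was about 5 mm below the catch level, and backed the arm away. I handed the job in at about 17 s on the robot's clock; no verdict is reported.

**What the last checks showed:**
- **Held:** on retreat the wrist force fell to zero at a fingertip height of about 86 mm, so the stack did not follow the fingers up.
- **Height:** the top and side cameras put the upper blank's top at about 85 mm, the catch level, and it is level between the two catches (slope -0.003).
- **Both blanks:** the final picture shows two blanks under the teeth, with the gripper well clear.

**What disagreed or is uncertain:**
- The plane fit in the top view gave a slope of 0.075 across y. I put that down to side-wall pixels in the mask and did not check further.
- The pressing force read about 5.5 N, a little below the roughly 7.5 N the spring figures suggest. I saw no clear force peak as the catches gave way.
- The retreat still showed 3.2 N at tip height 85 mm before going to zero a millimetre higher, which fits the blank resting at the catch level.

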